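# Let the tilting sanding table down flat

## Robot

A 6-joint arm with a two-finger parallel gripper is mounted at the origin on a cart in front of the work surface, level with it; the furniture and walls round the work are solid. World frame = base frame: x ahead of the robot, y to its left, z up, the work surface at z = 0. Lengths are in m, angles in rad, forces in N, time in s.
With the tool pointing down it reaches from about 0.375 to 0.9 m from the base axis. Payload 3.1 kg.
Tool frame: the origin (TCP) lies between the finger pads; the fingertips stand 11 mm ahead of it and the grasp point (between the pads) lies 8 mm behind it; z points along the fingers, y is the direction in which the jaws open and shut (so a half turn about z gives the same grasp; the last joint's range is limited). The gripper opens to 85 mm and grips with 20 to 120 N. Pads are 22 mm wide; open, the fingers measure 114 mm over their backs; the gripper's body (76 mm by 85 mm) begins 54 mm behind the grasp point. The pads swing forward as they close: fully open they stand 13 mm farther back than shut.
Start: joints at [0.975, 0.527, 1.433, -0, 1.181, -0.178], TCP at [0.254, 0.571, 0.242] pointing down, gripper open.
Joint ranges: [-3.08, 3.08], [-0.75, 2.2], [0.22, 2.44], [-1.43, 4.57], [0, 2.65], [-2.85, 2.85]. Speed limits (rad/s): [2.79, 2.79, 3.14, 3.14, 3.14, 3.14].

## Interface

Orientations are given as a unit quaternion [x, y, z, w].
In Python, from station import manip gives the robot as it stands. The module is installed in compiled form; this text tells all that it offers.
- The arm moves only by the tool arm_command, never from a script. Its argument "rows" is a list of rows, each a list of 3 entries, a list of its own where there are three numbers: the shift along the world's x, y, z in mm, then the turn about the world's z in rad, then the closure, from -1 (fully open) to 1 (shut), so that 0 is half open. A call has 1 to 12 rows; each row shifts and turns the commanded pose from where the row before left it; what a row does not reach is not made up. A row lasts 1/8 s, in which the tool goes at most 62.5 mm and 10.7 degrees, less where a joint would pass 70% of its speed; a pose out of reach is approached as far as the arm can. A call with a gripper value outside its range is refused whole. The fingers move at their own pace and stop on an object; "squeeze" is the grip in N (left out, the last holds). Time passes only in rows, so rows that do not move let the fingers close. It gives the time, the measured TCP pose, the force and the opening at its end, in the units of the state.
- manip.sense(): the state, without advancing time (a new reading comes with each control period).
- manip.snapshot(name): name is "side" or "top"; returns the picture (384x512x3 uint8, blue, green, red); there is no depth.
- manip.get_calibration(name): a dict with "fovy" (degrees; the focal length in pixels is half the picture's height over the tangent of half this angle, whatever the lens; pixels are square), "cx", "cy" (the principal point, pixels), "R" (3x3) and "t" (3): a world point X has camera coordinates R X + t. Camera axes: x right, y down, z forward; pixel columns grow to the right and rows downward; lengths in m; the calibration is good to about 2 mm. A picture is of the moment at which its call begins. get_calibration takes no time and is no camera call.
- manip.sign_off(): hands the job in, once; it reports no verdict.
The state is a dict: "t": time; "q": joint angles; "qd": joint speeds; "tau": joint torques, N m; "tcp_pos": TCP position; "tool_rot": TCP orientation; "force": force on the tool from outside, world axes, zero at the start; "ft_torque": the same for the moment, N m; "finger_gap": opening from 0.0 (shut) to 1.0 (fully open).
Only numpy, scipy, OpenCV 4.12 (cv2) and the standard library are available. Lean on these libraries where they do the work, as an engineer would, in place of code of your own. Each camera call takes 0.05 s, during which the arm holds its last target.

## Task

The tilting sanding table stands propped up on its ratchet: lay it flat for the next blanks. With the fingertips press the red thumb plate at the end of its arm, which draws the pawl out of the teeth, and keep it pressed while you push the arm down, without slamming it, until the table lies flat on its rest blocks; then take the hand away so that the plate springs back. Only press and push: do not grip the black handle or lift the table, and leave the hardwood block, cork block and pencil beside it where they are.

Things in the scene. Friction and masses are not known exactly. Their poses are not given: they have to be found in the camera images.
- sanding_table: Tilting sanding table screwed to the bench: plywood foot 235 x 226 mm; 200 x 180 mm top with a dark red-brown abrasive sheet, hinged along the edge nearer the robot. On its left, toothed quadrant, brass pawl and steel arm. Origin on the bench; x = level, from hinge to thumb plate (yaw within 0.55 rad of the room's x), y = left. Hinge axis at x = -130, z = 88 mm; arm and plate centred on y = 92 mm
- table_top: The hinged top with its arm. Origin 200 mm out from the hinge axis, level with it when flat; x = along the arm, z = out of the sanding face. Tilt 0 = flat on the rest blocks; starts with the far edge up, at 0.38 to 0.68 rad. Stiff: stays where left. Pawl in: sinks to the next tooth at most (0.07 rad apart, lowest at 0.14). Plate fully pressed: free; 7 to 10 N on it, square to the arm, push it down
- thumb_lever (a joint): Sprung lever of the red plate, rad: 0 to 0.11 at rest (pawl on the teeth), 0.24 = fully pressed; a push rod draws the pawl out, well clear above 0.17. At the plate's middle it gives from 3 N and is fully down at 6 N, 12 mm lower; let go, it springs back. It turns about a pivot on the arm, 212 mm from the hinge axis
- thumb_plate (a point): Centre of the upper face of the red thumb plate (44 mm along the arm, 22 mm across, parallel to the arm when not pressed); moves and turns with it: z = out of its face, x = along the arm away from the hinge. From the hinge axis it lies 260 mm along the arm and 32 mm square above it; fully pressed 266 and 20 mm. Table flat and plate pressed: 108 mm above the bench
- grip_end: Round black handle, 21 mm thick, 88 mm long, along the arm's end, 23 mm under the unpressed thumb plate and nearly touched by it when pressed; origin at its middle, x along the arm. It can turn about its length like a sleeve. Not to be gripped
- hardwood_block: Loose sanded hardwood block 46 x 82 x 30 mm lying beyond the table's free edge; origin at the centre of its underside. Leave it alone
- cork_block: Loose cork sanding block 65 x 110 x 29 mm lying to the left beyond the arm's end; origin at the centre of its underside. Leave it alone
- pencil: Loose flat red carpenter's pencil 179 mm long, 8 mm thick, lying on the bench left of the arm; origin at the centre of its underside. Leave it alone

How it is judged:
By the outcome, as a careful person would: the job done as asked, in the order asked, and still so for the second after the job is handed in, with the robot touching nothing.
It also fails if it takes over 45 s, if anything falls off the work surface, if the arm or the gripper's body presses on something with over 40 N, if the wrist force passes 120 N, or if a joint passes its speed limit or range.

## Working session

There is one attempt and no reset: what is moved stays moved. The work goes in short steps, Python scripts to look and compute and a tool call to move; the robot and the scene stay as the last step left them, time stands still between calls to the robot, and variables do not carry over. Pictures are saved under pics/ and viewed, and the job is handed in when it is done.

Besides the shell and the picture viewer there is one more tool, called by a JSON object that holds its "op" and its "data", one argument or row to a line. arm_command: Moves the arm, as the interface text tells. Its arguments: {"type":"object","properties":{"rows":{"type":"array","items":{"type":"array"}},"squeeze":{"type":"number"}},"required":["rows"]}

```bash
mkdir -p pics; python3 - <<'E'
from station import manip
import cv2
for n in("side","top"):
    cv2.imwrite(f"pics/{n}0.png",manip.snapshot(n)); c=manip.get_calibration(n); print(n,c)
s=manip.sense(); print(s)
E
```

```text
side {'fovy': 48.02786592492978, 'cx': 267.37679888332394, 'cy': 190.9992180522518, 'R': array([[-0.99520396, -0.09733435, -0.00975254],
       [-0.05255464,  0.61609561, -0.78591616],
       [ 0.08250513, -0.78163433, -0.61825616]]), 't': array([0.58330005, 0.15355939, 0.90809408])}
top {'fovy': 43.77283858887481, 'cx': 255.98760393985145, 'cy': 191.56493176959668, 'R': array([[-0.02990776, -0.99954359, -0.0042582 ],
       [-0.99862371,  0.03006331, -0.04297534],
       [ 0.04308374,  0.00296705, -0.99906706]]), 't': array([-0.04206045,  0.59733291,  1.11543064])}
{'t': 0.1, 'q': array([ 9.74479370e-01,  5.28375734e-01,  1.43375858e+00,  4.79714153e-05,
        1.18143377e+00, -1.78507990e-01]), 'qd': array([ 1.27666365e-03, -2.31233246e-03, -2.60223714e-03, -9.31782677e-05,
        1.63363948e-03,  2.03247797e-03]), 'tau': array([ 1.62274505e-04, -4.43303955e+01, -1.78585500e+01, -2.22736471e-04,
        3.79515768e-03,  3.00828981e-05]), 'tcp_pos': array([0.25321106, 0.57073108, 0.24143487]), 'tool_rot': array([ 2.07397153e-01,  9.78256329e-01, -9.06136844e-04, -3.93690942e-04]), 'force': array([0.47787748, 0.55003717, 0.03206376]), 'ft_torque': array([ 0.04348381,  0.03469631, -0.03844976]), 'finger_gap': 0.997776462869181}
```

View pics/side0.png

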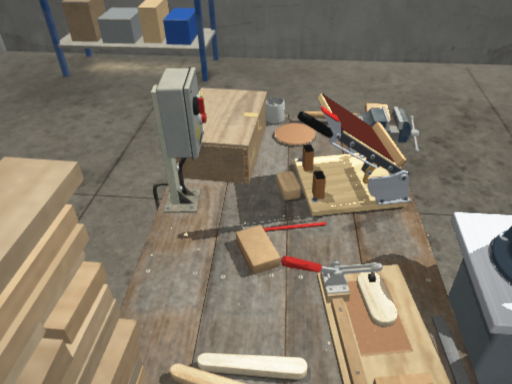

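View pics/top0.png

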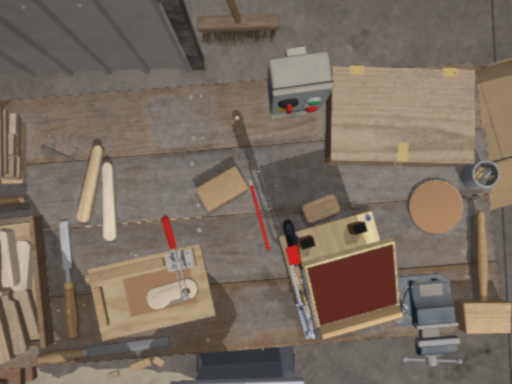

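```bash
python3 - <<'E'
import cv2
a=cv2.imread("pics/side0.png")[80:225,260:430]; cv2.imwrite("pics/s0z.png",cv2.resize(a,None,fx=4.5,fy=4,interpolation=cv2.INTER_CUBIC))
a=cv2.imread("pics/top0.png")[190:350,230:420]; cv2.imwrite("pics/t0z.png",cv2.resize(a,None,fx=3.7,fy=3.7,interpolation=cv2.INTER_CUBIC))
E
```

```text
(no output)
```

View pics/s0z.png

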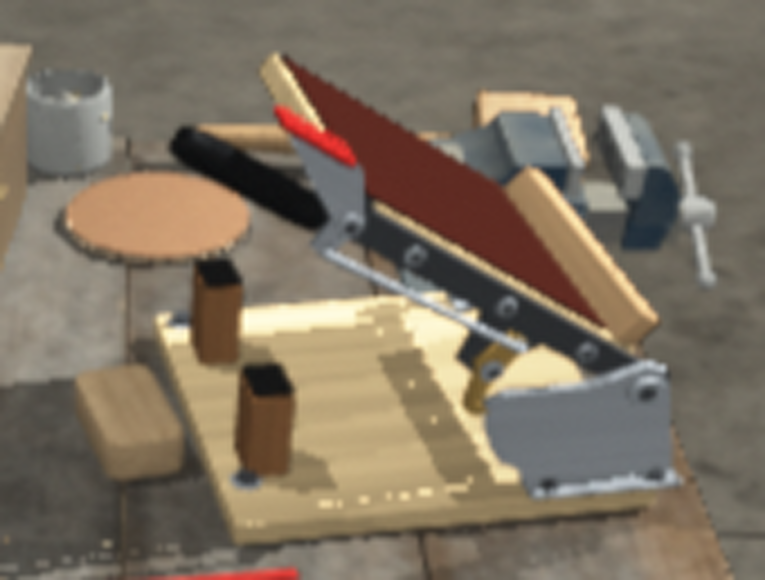

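View pics/t0z.png

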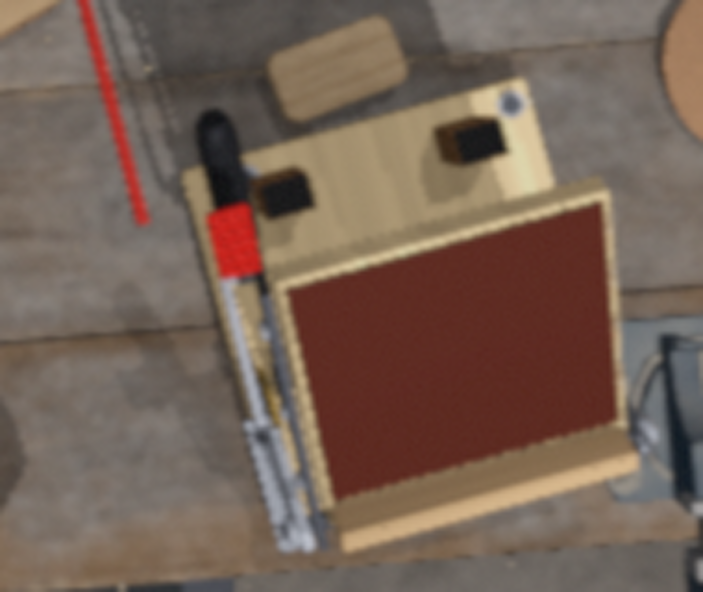

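```bash
cat > h.py <<'E'
import numpy as np
from station import manip
def cal(n):
    c=manip.get_calibration(n); f=192/np.tan(np.radians(c["fovy"])/2); return c,f
def proj(n,X):
    c,f=cal(n); X=np.atleast_2d(X)@c["R"].T+c["t"]; return np.c_[c["cx"]+f*X[:,0]/X[:,2],c["cy"]+f*X[:,1]/X[:,2]]
def tri(obs):
    A=[];b=[]
    for n,(u,v) in obs:
        c,f=cal(n);R,t=c["R"],c["t"]
        for k,(p,p0) in enumerate(((u,c["cx"]),(v,c["cy"]))):
            w=R[k]*f-(p-p0)*R[2]; A.append(w); b.append(-(t[k]*f-(p-p0)*t[2]))
    A=np.array(A);b=np.array(b);x=np.linalg.lstsq(A,b,rcond=None)[0]; return x,A@x-b
def plate(p,a=0.,b=0.,s=260.,h=32.):
    # p: x0,y0,yaw,tilt ; a along, b left from plate centre (mm)
    x0,y0,yaw,ti=p; r=(s+a)/1e3; hh=h/1e3
    lx=-.130+r*np.cos(ti)-hh*np.sin(ti); lz=.088+r*np.sin(ti)+hh*np.cos(ti); ly=.092+b/1e3
    return np.array([x0+lx*np.cos(yaw)-ly*np.sin(yaw),y0+lx*np.sin(yaw)+ly*np.cos(yaw),lz])
E
cat > fit.py <<'E'
from h import *
from scipy.optimize import least_squares
S=lambda u,v:(260+u/4.5,80+v/4); T=lambda u,v:(230+u/3.7,190+v/3.7)
print(tri([("side",S(316,134)),("top",T(235,241))]))
for n in("side","top"):
    c,_=cal(n); print(n,-c["R"].T@c["t"])
ob=[("top",22,11,T(208,215)),("top",22,-11,T(248,204)),("top",-22,-11,T(262,268)),("top",-22,11,T(220,279)),("side",0,0,S(316,134))]
# extra: foot corners guess z~.02: top view
def res(p):
    r=[]
    for n,a,b,o in ob: r+=list(proj(n,plate(p,a,b))[0]-o)
    # handle tip: 
    return np.array(r)
s=least_squares(res,[.5,-.1,.2,.5],loss="soft_l1"); print(s.x,res(s.x).round(1))
# sheet edges yaw at top: points triangulate at unknown z; use plane z
c,f=cal("top")
def ray(n,uv,z):
    c,f=cal(n); d=c["R"].T@np.array([(uv[0]-c["cx"])/f,(uv[1]-c["cy"])/f,1]); C=-c["R"].T@c["t"]; return C+d*(z-C[2])/d[2]
for a,b,z in(((288,290),(605,203),.2),((335,500),(618,425),.1),((185,172),(525,80),.02)):
    A=ray("top",T(*a),z);B=ray("top",T(*b),z);d=A-B;print("yaw",np.arctan2(-d[0],d[1]),A,B)
E
python3 fit.py
```

```text
(array([ 0.4670751 , -0.12540518,  0.2670932 ]), array([-0.08261682,  0.00101924,  0.00141114,  0.07462739]))
side [0.51365035 0.67196537 0.68780822]
top [ 0.54719594 -0.06330859  1.1398815 ]
[ 0.42710217 -0.22805968  0.21659946  0.63185071] [-0.7 -0.2  0.4 -0.3  0.2  0.2 -0.   0.2  0.1 -0.1]
yaw 0.23667670058372525 [ 0.43451819 -0.15729165  0.2       ] [ 0.47529575 -0.3263548   0.2       ]
yaw 0.2271279193218795 [ 0.30045749 -0.19039227  0.1       ] [ 0.33883766 -0.35645691  0.1       ]
yaw 0.23367079963076526 [ 0.48884341 -0.11289535  0.02      ] [ 0.54040446 -0.32952136  0.02      ]
```

```bash
cat >> fit.py <<'E'
def res2(p): return np.r_[res(p),(p[2]-.232)/.005]
s=least_squares(res2,[.5,-.1,.2,.5],loss="soft_l1");p=s.x;print("P",p.round(4),res2(p).round(1)); np.save("p.npy",p)
import cv2
for n in("side","top"):
    im=cv2.imread(f"pics/{n}0.png"); k=4; 
    M=np.float32([[k,0,0],[0,k,0]])
    o=(260,80) if n=="side" else (230,190)
    c=cv2.resize(im[o[1]:o[1]+145,o[0]:o[0]+190],None,fx=k,fy=k,interpolation=cv2.INTER_CUBIC)
    def pt(X): u=(proj(n,X)[0]-o)*k+k/2; return tuple(int(v) for v in u)
    q=[pt(plate(p,a,b)) for a,b in((22,11),(22,-11),(-22,-11),(-22,11))]
    cv2.polylines(c,[np.array(q)],True,(0,255,0),1)
    cv2.line(c,pt(plate(p,-260,0,h=0)),pt(plate(p,80,0,h=0)),(255,255,0),1)   # arm line
    cv2.line(c,pt(plate(p,-260,-2,h=0)),pt(plate(p,-260,-182,h=0)),(255,0,255),1)  # hinge
    cv2.line(c,pt(plate(p,-60,-2,h=0)),pt(plate(p,-60,-182,h=0)),(255,0,0),1)
    cv2.imwrite(f"pics/{n}_ov.png",c)
E
python3 fit.py | grep P
```

```text
P [ 0.4287 -0.2286  0.2318  0.632 ] [-0.9 -0.1  0.2 -0.3  0.3  0.1  0.1  0.2  0.  -0.1 -0. ]
```

View pics/side_ov.png

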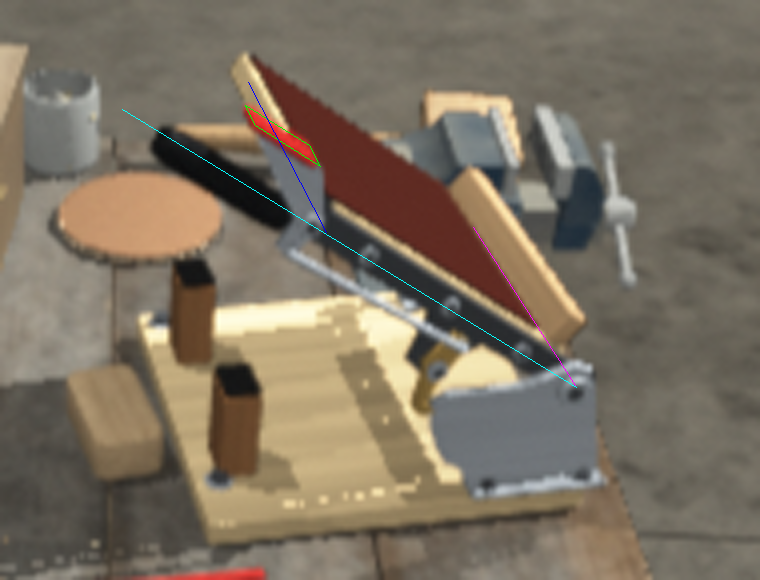

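View pics/top_ov.png

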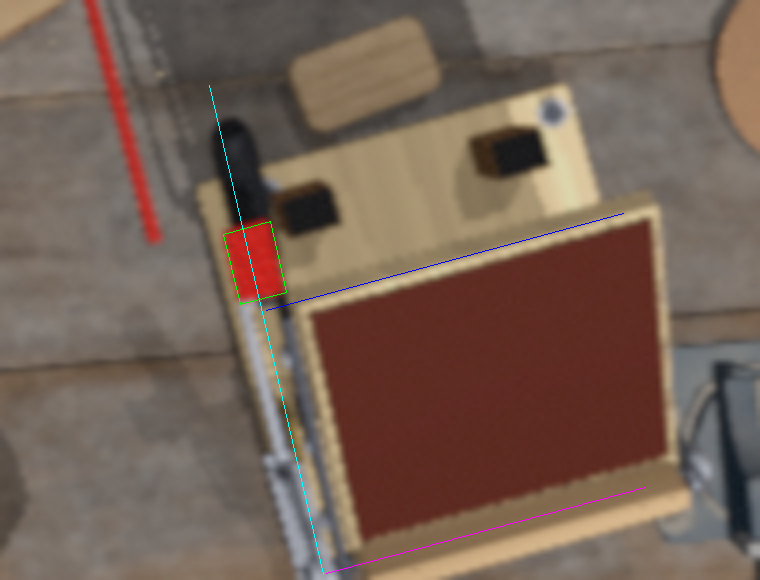

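```bash
cat > path.py <<'E'
from h import *
p=np.load("p.npy"); 
print("origin in side",proj("side",[[0,0,0],[0,0,.1]]).round(), proj("side",[manip.sense()["tcp_pos"]]).round())
def tcp(ti,lev,off,p=p):
    f=lev/.24; s=260+6*f; h=32-12*f; phi=ti-lev
    X=plate(p,0,0,s,h); o=off/1e3
    # highest plate point under tip +-11mm
    z=X[2]+np.tan(phi)*o+.011*abs(np.tan(phi))
    return np.array([X[0]+o*np.cos(p[2]),X[1]+o*np.sin(p[2]),z+.011])
if __name__=="__main__":
    print("start",(tcp(p[3],0,0)*1e3).round(1)); print("pressed",(tcp(p[3],.24,0)*1e3).round(1))
    for ti in np.linspace(p[3],0,13): print(ti.round(3),(tcp(ti,.24,5*(1-ti/p[3]))*1e3).round(1))
E
python3 path.py
```

```text
origin in side [[544. 264.]
 [564. 229.]] [[621. 581.]]
start [ 466.8 -125.1  286.5]
pressed [ 478.4 -122.3  276.8]
0.632 [ 478.4 -122.3  276.8]
0.579 [ 478.8 -122.3  276.3]
0.527 [ 479.2 -122.2  275.8]
0.474 [ 479.6 -122.1  275.2]
0.421 [ 480.  -122.   274.6]
0.369 [ 480.5 -121.9  274. ]
0.316 [ 480.9 -121.8  273.3]
0.263 [ 481.3 -121.7  272.6]
0.211 [ 481.7 -121.6  272.5]
0.158 [ 482.1 -121.5  272.9]
0.105 [ 482.5 -121.4  273.2]
0.053 [ 482.9 -121.3  273.5]
0.0 [ 483.3 -121.2  273.7]
```

{"op": "arm_command", "data": {
  "rows": [
    [[10, -30, 30], 0.0, 1],
    [[18, -58, 10], 0.06, 1],
    [[18, -58, 10], 0.06, 1],
    [[18, -58, 10], 0.06, 1],
    [[18, -58, 5], 0.06, 1],
    [[18, -58, 5], 0.06, 1],
    [[18, -58, 5], 0.06, 1],
    [[18, -58, 5], 0.06, 1],
    [[18, -58, 5], 0.06, 1],
    [[18, -58, 0], 0.06, 1],
    [[18, -58, 0], 0.06, 1],
    [[0, 0, 0], 0.05, 1]
  ]
}}

```text
t: 1.6
tcp_pos: [0.445, -0.0431, 0.3271]
tool_rot: [-0.113, 0.994, -0.001, 0.0]
force: [-0.9, 0.4, 0.2]
finger_gap: 0.002
```

```bash
sed -i 's/X=plate(p,0,0,s,h)/X=plate(np.r_[p[:3],ti],0,0,s,h)/' path.py; python3 path.py
```

```text
origin in side [[544. 264.]
 [564. 229.]] [[346. 106.]]
start [ 466.8 -125.1  286.5]
pressed [ 478.4 -122.3  276.8]
0.632 [ 478.4 -122.3  276.8]
0.579 [ 487.4 -120.2  265.4]
0.527 [ 495.9 -118.2  253.5]
0.474 [ 503.7 -116.4  241.1]
0.421 [ 510.9 -114.7  228.4]
0.369 [ 517.5 -113.1  215.2]
0.316 [ 523.5 -111.7  201.7]
0.263 [ 528.8 -110.5  187.9]
0.211 [ 533.4 -109.4  174.4]
0.158 [ 537.3 -108.5  161.2]
0.105 [ 540.5 -107.7  147.8]
0.053 [ 543.  -107.1  134.2]
0.0 [ 544.8 -106.7  120.5]
```

{"op": "arm_command", "data": {
  "rows": [
    [[10, -40, 0], 0, 1],
    [[12, -42, -10], 0, 1],
    [[0, 0, 0], 0, 1]
  ]
}}

```text
t: 1.98
tcp_pos: [0.4659, -0.1231, 0.3163]
tool_rot: [-0.114, 0.993, 0.0, -0.001]
force: [-0.6, 0.4, 0.8]
finger_gap: -0.002
```

```bash
python3 - <<'E'
from h import *
import cv2
s=manip.sense(); print(s["tcp_pos"],s["force"],s["t"])
a=manip.snapshot("side"); 
t=s["tcp_pos"]; print(proj("side",[t-[0,0,.011]]))
cv2.imwrite("pics/s1z.png",cv2.resize(a[40:200,250:430],None,fx=4,fy=3.7,interpolation=cv2.INTER_CUBIC))
b=manip.snapshot("top"); cv2.imwrite("pics/t1z.png",cv2.resize(b[190:350,210:420],None,fx=3.7,fy=3.7,interpolation=cv2.INTER_CUBIC))
E
```

```text
[ 0.46591829 -0.12314924  0.31631975] [-0.61408871  0.41384418  0.75811236] 1.975
[[332.28342835  96.7597271 ]]
```

View pics/s1z.png

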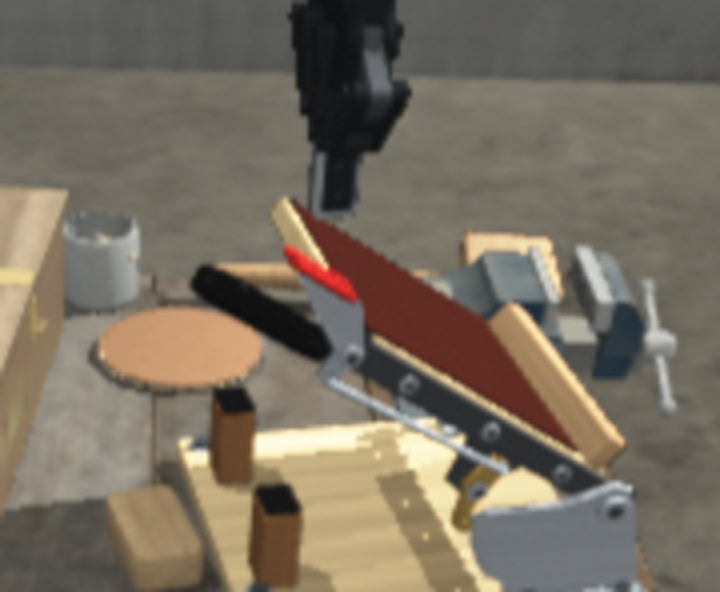

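View pics/t1z.png

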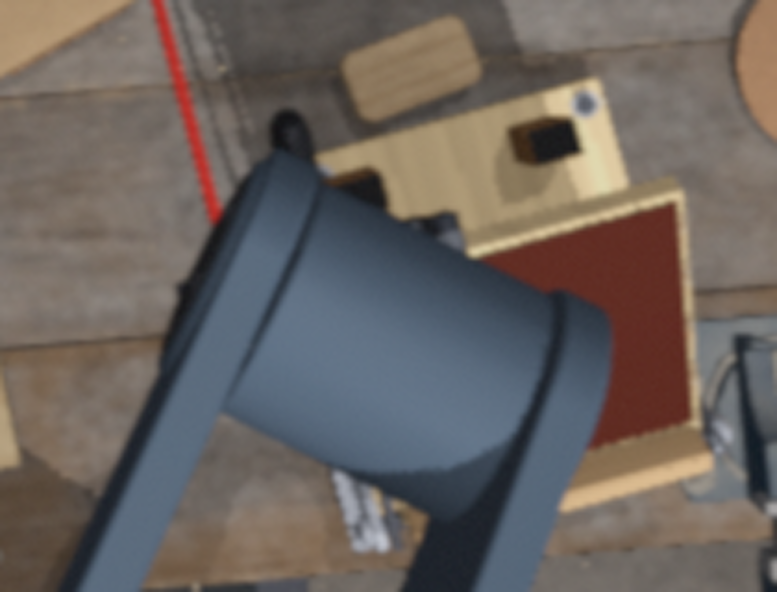

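{"op": "arm_command", "data": {
  "rows": [
    [[4, -2, -10], 0, 1],
    [[0, 0, -10], 0, 1],
    [[0, 0, -4], 0, 1],
    [[0, 0, 0], 0, 1]
  ]
}}

```text
t: 2.58
tcp_pos: [0.4692, -0.1223, 0.2928]
tool_rot: [-0.116, 0.993, 0.0, -0.001]
force: [0.3, 0.3, -0.2]
finger_gap: -0.002
```

{"op": "arm_command", "data": {
  "rows": [
    [[1, 0, -2], 0, 1],
    [[1, 0, -2], 0, 1],
    [[0, 0, 0], 0, 1]
  ]
}}

```text
t: 2.95
tcp_pos: [0.4718, -0.1228, 0.2898]
tool_rot: [-0.116, 0.993, -0.0, 0.0]
force: [-0.9, 0.6, 3.0]
finger_gap: 0.0
```

{"op": "arm_command", "data": {
  "rows": [
    [[2, 0, -2], 0, 1],
    [[1, 0, -2], 0, 1],
    [[0, 0, 0], 0, 1]
  ]
}}

```text
t: 3.32
tcp_pos: [0.4753, -0.1229, 0.2857]
tool_rot: [-0.116, 0.993, -0.0, 0.001]
force: [-0.1, 0.5, 6.1]
finger_gap: -0.001
```

{"op": "arm_command", "data": {
  "rows": [
    [[1, 0, -2], 0, 1],
    [[1, 0, -2], 0, 1],
    [[0, 0, 0], 0, 1]
  ]
}}

```text
t: 3.7
tcp_pos: [0.4778, -0.123, 0.2821]
tool_rot: [-0.116, 0.993, -0.001, 0.001]
force: [1.3, 1.2, 7.1]
finger_gap: -0.001
```

{"op": "arm_command", "data": {
  "rows": [
    [[1, 0, -2], 0, 1],
    [[0, 0, -2], 0, 1],
    [[0, 0, 0], 0, 1]
  ]
}}

```text
t: 4.08
tcp_pos: [0.4795, -0.1232, 0.2786]
tool_rot: [-0.116, 0.993, -0.001, 0.002]
force: [0.9, 1.1, 8.0]
finger_gap: -0.002
```

```bash
python3 - <<'E'
from h import *
import cv2
s=manip.sense(); print(s["tcp_pos"],s["force"],s["t"])
a=manip.snapshot("side"); 
cv2.imwrite("pics/s2z.png",cv2.resize(a[80:190,280:410],None,fx=5.5,fy=5.4,interpolation=cv2.INTER_CUBIC))
E
```

```text
[ 0.47951626 -0.12320639  0.2786293 ] [0.88639733 1.07851087 7.96841865] 4.075
```

View pics/s2z.png

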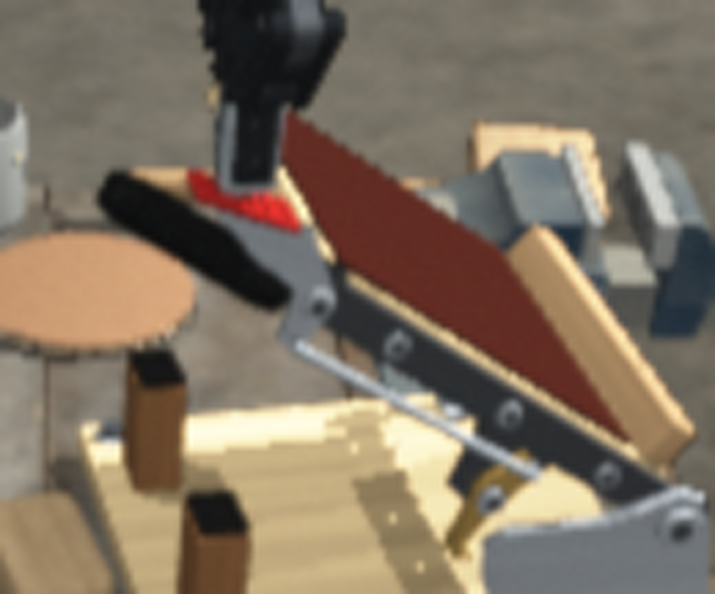

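{"op": "arm_command", "data": {
  "rows": [
    [[1, 0, -2], 0, 1],
    [[2, 0.5, -3], 0, 1],
    [[3, 0.7, -4], 0, 1],
    [[3, 0.7, -4], 0, 1],
    [[0, 0, 0], 0, 1]
  ]
}}

```text
t: 4.75
tcp_pos: [0.4892, -0.121, 0.2659]
tool_rot: [-0.116, 0.993, -0.001, 0.003]
force: [1.7, 1.7, 9.4]
finger_gap: -0.003
```

```bash
python3 - <<'E'
from h import *
import cv2
s=manip.sense(); print(s["tcp_pos"],s["force"],s["t"])
a=manip.snapshot("side"); 
cv2.imwrite("pics/s3z.png",cv2.resize(a[80:190,280:410],None,fx=5.5,fy=5.4,interpolation=cv2.INTER_CUBIC))
E
```

```text
[ 0.48918587 -0.12099711  0.26592548] [1.69007564 1.71100199 9.36178691] 4.75
```

View pics/s3z.png

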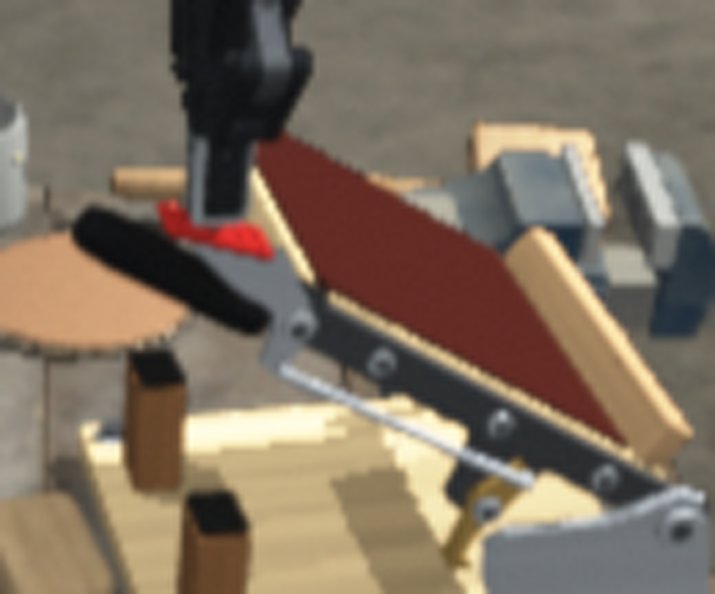

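{"op": "arm_command", "data": {
  "rows": [
    [[2.6, 0.7, -4], 0, 1],
    [[2.6, 0.7, -4], 0, 1],
    [[2.6, 0.7, -4], 0, 1],
    [[2.6, 0.7, -4], 0, 1],
    [[2.6, 0.6, -4], 0, 1],
    [[2.6, 0.6, -4], 0, 1],
    [[2.2, 0.6, -4.3], 0, 1],
    [[2.2, 0.6, -4.3], 0, 1],
    [[2.2, 0.5, -4.3], 0, 1],
    [[2.2, 0.5, -4.3], 0, 1],
    [[2.2, 0.5, -4.3], 0, 1],
    [[2.2, 0.5, -4.3], 0, 1]
  ]
}}

```text
t: 6.3
tcp_pos: [0.5185, -0.1138, 0.2163]
tool_rot: [-0.116, 0.993, -0.001, 0.004]
force: [2.2, 2.8, 9.8]
finger_gap: 0.001
```

```bash
python3 - <<'E'
from h import *
import cv2
s=manip.sense(); print(s["tcp_pos"],s["force"],s["t"])
a=manip.snapshot("side"); 
cv2.imwrite("pics/s4z.png",cv2.resize(a[80:190,280:410],None,fx=5.5,fy=5.4,interpolation=cv2.INTER_CUBIC))
E
```

```text
[ 0.51854026 -0.11378066  0.21629521] [2.22429313 2.75102368 9.81356573] 6.3
```

View pics/s4z.png

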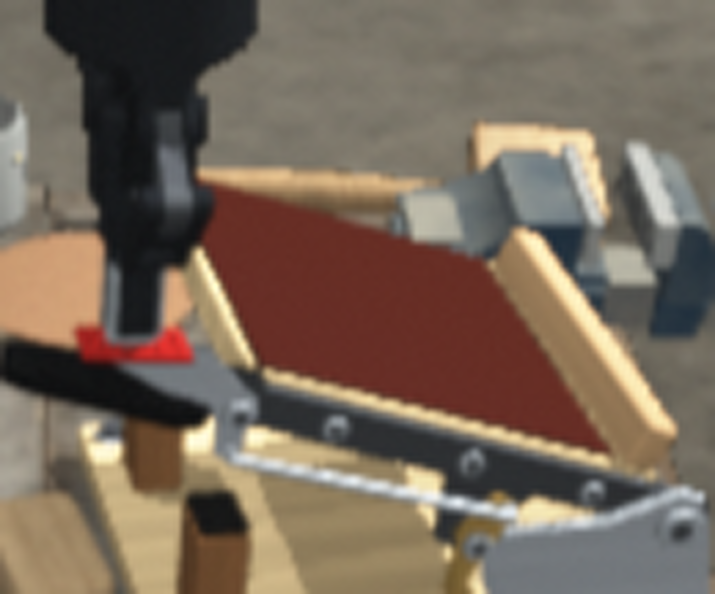

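{"op": "arm_command", "data": {
  "rows": [
    [[2, 0.6, -4.4], 0, 1],
    [[2, 0.6, -4.4], 0, 1],
    [[2, 0.5, -4.4], 0, 1],
    [[1.8, 0.5, -4.5], 0, 1],
    [[1.8, 0.5, -4.5], 0, 1],
    [[1.8, 0.5, -4.5], 0, 1],
    [[1.6, 0.4, -4.5], 0, 1],
    [[1.6, 0.4, -4.5], 0, 1],
    [[1.5, 0.4, -4.5], 0, 1],
    [[1.3, 0.4, -4.5], 0, 1],
    [[1.3, 0.3, -4.5], 0, 1],
    [[1.3, 0.3, -4.5], 0, 1]
  ]
}}

```text
t: 7.85
tcp_pos: [0.5375, -0.109, 0.1619]
tool_rot: [-0.116, 0.993, -0.001, 0.002]
force: [1.0, 0.6, 8.0]
finger_gap: -0.003
```

```bash
python3 - <<'E'
from h import *
import cv2
s=manip.sense(); print(s["tcp_pos"],s["force"],s["t"])
a=manip.snapshot("side"); 
cv2.imwrite("pics/s5z.png",cv2.resize(a[80:210,260:410],None,fx=5,fy=4.5,interpolation=cv2.INTER_CUBIC))
E
```

```text
[ 0.53745295 -0.10899297  0.1619088 ] [1.00924939 0.58610203 7.96692765] 7.85
```

View pics/s5z.png

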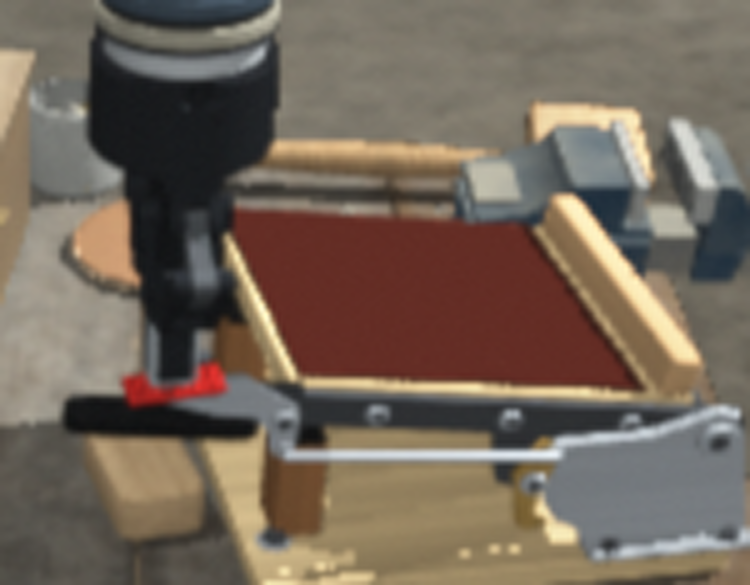

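{"op": "arm_command", "data": {
  "rows": [
    [[1.1, 0.3, -4.2], 0, 1],
    [[1, 0.3, -4.2], 0, 1],
    [[1, 0.2, -4.2], 0, 1],
    [[0.9, 0.2, -4.2], 0, 1],
    [[0.8, 0.2, -4.2], 0, 1],
    [[0.7, 0.2, -4.0], 0, 1],
    [[0.6, 0.1, -4.0], 0, 1],
    [[0.5, 0.1, -3.5], 0, 1]
  ]
}}

```text
t: 8.9
tcp_pos: [0.5434, -0.1075, 0.1291]
tool_rot: [-0.116, 0.993, -0.001, 0.001]
force: [-1.0, 0.1, 7.1]
finger_gap: 0.004
```

{"op": "arm_command", "data": {
  "rows": [
    [[0.2, 0, -2], 0, 1],
    [[0.2, 0, -2], 0, 1],
    [[0.2, 0, -1.5], 0, 1],
    [[0, 0, 0], 0, 1]
  ]
}}

```text
t: 9.4
tcp_pos: [0.5439, -0.1074, 0.1235]
tool_rot: [-0.116, 0.993, -0.001, 0.001]
force: [0.5, -0.1, 6.4]
finger_gap: 0.002
```

```bash
python3 - <<'E'
from h import *
import cv2
s=manip.sense(); print(s["tcp_pos"],s["force"],s["t"])
a=manip.snapshot("side"); 
cv2.imwrite("pics/s6z.png",cv2.resize(a[80:210,260:410],None,fx=5,fy=4.5,interpolation=cv2.INTER_CUBIC))
E
```

```text
[ 0.54392236 -0.10738807  0.1234975 ] [ 0.5086158  -0.14878692  6.4477692 ] 9.4
```

View pics/s6z.png

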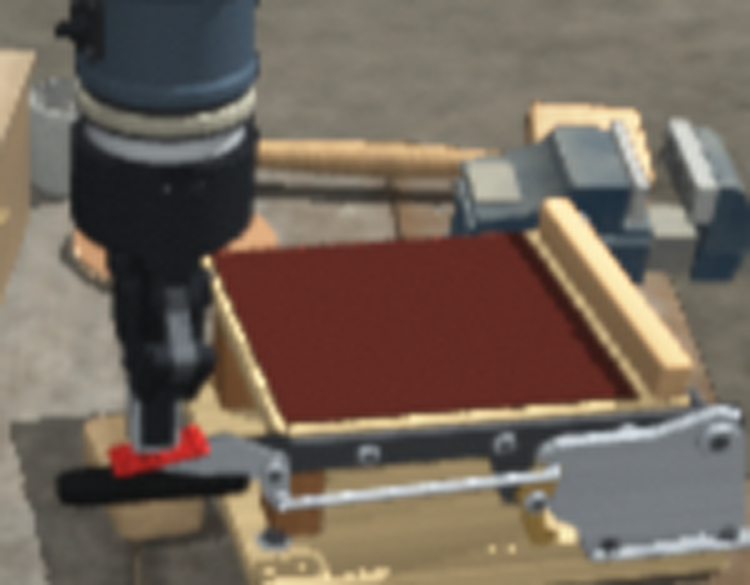

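{"op": "arm_command", "data": {
  "rows": [
    [[0.1, 0, -1.5], 0, 1],
    [[0, 0, -1.5], 0, 1],
    [[0, 0, 0], 0, 1]
  ]
}}

```text
t: 9.82
tcp_pos: [0.5442, -0.1074, 0.1205]
tool_rot: [-0.116, 0.993, -0.001, 0.002]
force: [0.3, 0.2, 5.7]
finger_gap: -0.003
```

{"op": "arm_command", "data": {
  "rows": [
    [[0, 0, -1], 0, 1],
    [[0, 0, -1], 0, 1],
    [[0, 0, 0], 0, 1]
  ]
}}

```text
t: 10.2
tcp_pos: [0.5443, -0.1074, 0.1199]
tool_rot: [-0.116, 0.993, -0.001, 0.002]
force: [-1.2, 1.2, 15.4]
finger_gap: -0.001
```

{"op": "arm_command", "data": {
  "rows": [
    [[0, 0, -1], 0, 1],
    [[0, 0, -1], 0, 1],
    [[0, 0, 0], 0, 1]
  ]
}}

```text
t: 10.58
tcp_pos: [0.5445, -0.1073, 0.1194]
tool_rot: [-0.116, 0.993, -0.001, 0.002]
force: [-2.8, 2.1, 24.8]
finger_gap: 0.0
```

{"op": "arm_command", "data": {
  "rows": [
    [[0, 0, 3], 0, 1],
    [[0, 0, 3], 0, 1],
    [[0, 0, 5], 0, 1],
    [[0, 0, 8], 0, 1],
    [[0, 0, 15], 0, 1],
    [[0, 0, 30], 0, 1],
    [[0, 0, 50], 0, 1],
    [[0, 0, 50], 0, 1],
    [[-30, 45, 20], 0, 1],
    [[-30, 50, 0], 0, 1],
    [[-30, 50, 0], 0, 1],
    [[0, 0, 0], 0, 1]
  ]
}}

```text
t: 12.08
tcp_pos: [0.4495, 0.0414, 0.3003]
tool_rot: [-0.118, 0.993, 0.001, -0.001]
force: [0.2, -0.6, -0.1]
finger_gap: -0.001
```

{"op": "arm_command", "data": {
  "rows": [
    [[-10, 55, 0], 0, 1],
    [[-10, 55, 0], 0, 1],
    [[-10, 55, 0], 0, 1],
    [[0, 55, 0], 0, 1],
    [[0, 0, 0], 0, 1]
  ]
}}

```text
t: 12.7
tcp_pos: [0.4234, 0.2612, 0.3002]
tool_rot: [-0.118, 0.993, 0.0, 0.001]
force: [-0.7, -0.1, -0.5]
finger_gap: -0.001
```

```bash
python3 - <<'E'
from h import *
import cv2
s=manip.sense(); print(s["tcp_pos"],s["force"],s["t"])
a=manip.snapshot("side"); b=manip.snapshot("top")
p=np.load("p.npy"); q=np.r_[p[:3],0]
print([[proj(n,plate(q,a_,b_))[0].round(1) for a_,b_ in((22,11),(22,-11),(-22,-11),(-22,11))] for n in("side","top")])
for n,im,o,k in(("side",a,(260,80),4),("top",b,(220,180),4)):
    cv2.imwrite(f"pics/{n}7.png",im)
    c=cv2.resize(im[o[1]:o[1]+145,o[0]:o[0]+190],None,fx=k,fy=k,interpolation=cv2.INTER_CUBIC)
    pt=lambda X:tuple(int(v) for v in (proj(n,X)[0]-o)*k+k/2)
    cv2.polylines(c,[np.array([pt(plate(q,a_,b_)) for a_,b_ in((22,11),(22,-11),(-22,-11),(-22,11))])],True,(0,255,0),1)
    cv2.imwrite(f"pics/{n}7z.png",c)
d=cv2.absdiff(b,cv2.imread("pics/top0.png"));print(d[160:215,190:250].max(),d[195:222,302:340].max())
E
```

```text
[0.42337923 0.26116982 0.30019244] [-0.7487424  -0.11540119 -0.51404996] 12.7
[[array([285.9, 178.6]), array([284.2, 172.8]), array([303.5, 171.2]), array([305.4, 176.9])], [array([272.1, 209. ]), array([282. , 206.3]), array([287.4, 226.3]), array([277.5, 229. ])]]
33 4
```

View pics/side7z.png

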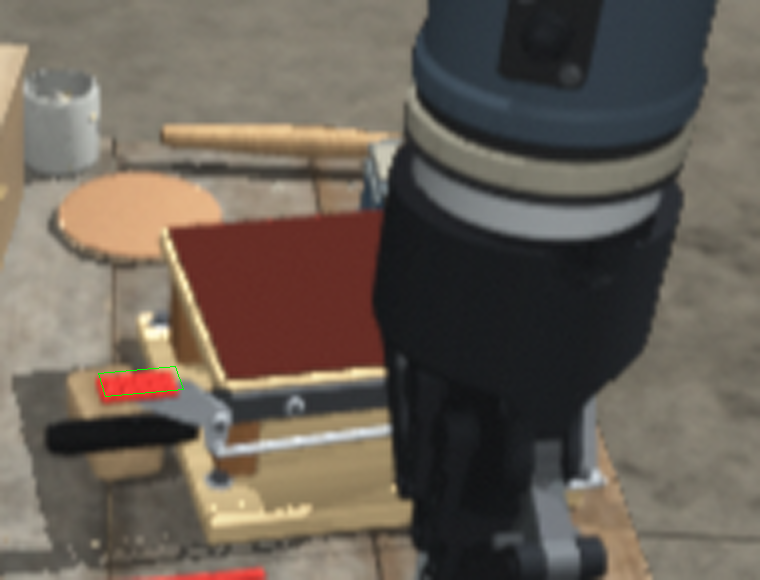

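View pics/top7.png

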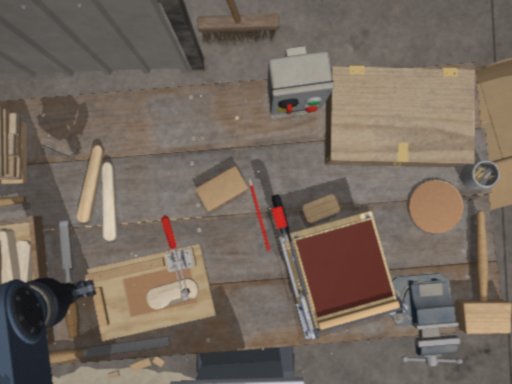

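View pics/top7z.png

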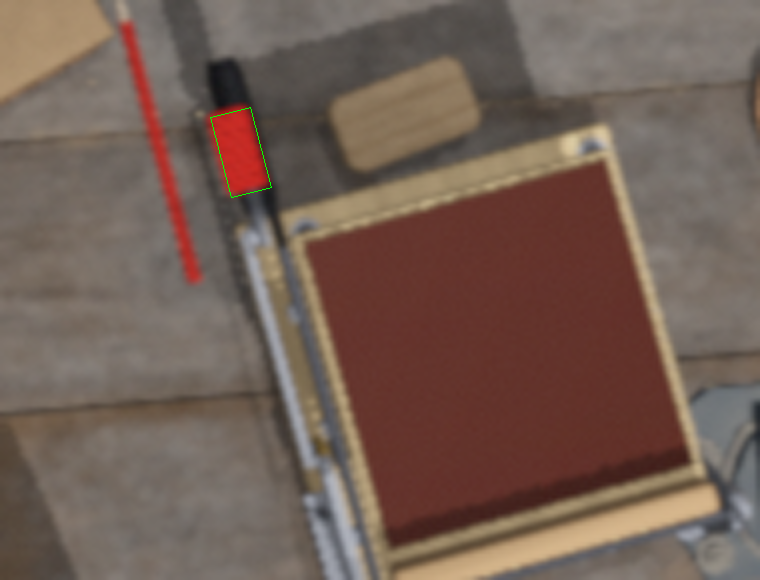

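```bash
python3 - <<'E'
from h import *
print("top corner",tri([("side",(260+222/4-.5,80+383/4-.5)),("top",(220+296/4-.5,180+241/4-.5))])[0])
print("right far corner",tri([("side",(260+164/4-.5,80+230/4-.5)),("top",(220+605/4-.5,180+155/4-.5))])[0])
print("plate",tri([("side",(260+139/4-.5,80+385/4-.5)),("top",(220+240/4-.5,180+152/4-.5))])[0])
E
```

```text
top corner [ 0.4865334  -0.13831067  0.10066165]
right far corner [ 0.52717443 -0.30761509  0.09924553]
plate [ 0.53472167 -0.10878241  0.1177668 ]
```

{"op": "arm_command", "data": {
  "rows": [
    [[0, 0, 0], 0, 1],
    [[0, 0, 0], 0, 1],
    [[0, 0, 0], 0, 1],
    [[0, 0, 0], 0, 1]
  ]
}}

```text
t: 13.3
tcp_pos: [0.4228, 0.2579, 0.2999]
tool_rot: [-0.115, 0.993, 0.0, 0.0]
force: [-0.3, 0.9, -0.1]
finger_gap: 0.0
```

```bash
python3 -c "
from station import manip
print(manip.sign_off())"
```

```text
the job is handed in; nothing more can be done
None
```

The table now lies flat on its rest blocks, the thumb plate has sprung back, and I handed the job in at about 13.3 s. I pressed the red plate with the shut fingertips and kept it down while I pushed the arm along its arc from about 0.63 rad. The push took about 6 to 10 N. I then lifted the hand away.

**Table flat:** The arm stopped against the rest blocks with the fingertips 108 mm above the bench, which is the height given for flat and pressed. The force rose to 25 N there. After I let go, both far corners of the top measured about 100 mm high, so the top is level across its far edge.

**Plate released:** The plate's centre measured about 118 mm, against 120 mm for an arm lying flat with the plate fully up and 108 mm pressed. It is back, but perhaps not quite at the top. That is within the rest range given, and within what the cameras can measure.

**Loose things:** The hardwood block's picture area is unchanged. The area with the cork block and part of the pencil had a small pixel difference, at most 33 of 255. Both look unmoved in the last top view, so I put it down to shadow.

I could not see the top touching the rest blocks, so that rests on the force and the heights.

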